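# Clip in a sample tube and photograph it with the two-stage shutter key

## Robot

A 6-joint arm with a two-finger parallel gripper is mounted at the origin on a cart in front of the work surface, level with it; the furniture and walls round the work are solid. World frame = base frame: x ahead of the robot, y to its left, z up, the work surface at z = 0. Lengths are in m, angles in rad, forces in N, time in s.
With the tool pointing down it reaches from about 0.35 to 0.975 m from the base axis. Payload 4.9 kg.
Tool frame: the origin (TCP) lies at the very end of the fingers, on their centre line; the grasp point (between the pads) lies 19 mm behind it (ctrl.pinch_z is the distance from the TCP to the grasp point, in m); z points along the fingers, y is the direction in which the jaws open and shut (so a half turn about z gives the same grasp; the last joint's range is limited). The gripper opens to 85 mm and grips with 20 to 120 N. Pads are 22 mm wide; open, the fingers measure 114 mm over their backs; the gripper's body (76 mm by 85 mm) begins 54 mm behind the grasp point. The pads swing forward as they close: fully open they stand 13 mm farther back than shut.
Start: joints at [-1.252, 0.053, 1.613, -0, 1.476, -0.119], TCP at [0.265, -0.566, 0.231] pointing down, gripper open.
Joint ranges: [-3.01, 3.01], [-1.01, 2.22], [0.06, 2.58], [-1.02, 4.17], [0.09, 2.62], [-3.14, 3.14]. Speed limits (rad/s): [2.57, 2.57, 3.14, 3.14, 3.14, 3.14].

## Interface

Orientations are given as a rotation vector (axis times angle).
In Python, from station import ctrl gives the robot as it stands.
- The arm moves only by the tool carry_out, never from a script. Its argument "series" is a list of rows, each a list of 7 numbers: the shift along the world's x, y, z each as a share of 0.025 m, from -1 to 1, then the turn, a rotation vector about the world's x, y, z each as a share of 0.1 rad, from -1 to 1, then the opening, from 0 (shut) to 1 (fully open). A call has 1 to 12 rows; each row shifts and turns the commanded pose from where the row before left it; what a row does not reach is not made up. A row lasts 1/10 s, in which the tool goes at most 50 mm and 8.59 degrees, less where a joint would pass 70% of its speed; a pose out of reach is approached as far as the arm can. A call with a number of a shift or a turn outside -1 to 1 is refused whole. A call with a gripper value outside its range is refused whole. The fingers move at their own pace and stop on an object; "grip_force" is the grip in N (left out, the last holds). Time passes only in rows, so rows that do not move let the fingers close. It gives the time, the measured TCP pose, the force and the opening at its end, in the units of the state.
- ctrl.get_obs(): the state, without advancing time (a new reading comes with each control period).
- ctrl.get_image(name): name is "scene" or "top" or "wrist"; returns a dict with "frame" (384x512x3 uint8, blue, green, red), "fx", "fy", "cx", "cy" (pixels), "k1" (the pictures are not rectified: a ray, as slopes to the right and down, at radius r is drawn at 1 + k1 r^2 times it, then the intrinsics apply), "R" (3x3) and "t" (3): a world point X has camera coordinates R X + t; the wrist camera has in their place "hand_eye" (4x4, takes a point from camera to tool coordinates, whose origin is the TCP and whose axes are the flange's). Camera axes: x right, y down, z forward; pixel columns grow to the right and rows downward; lengths in m; the calibration is good to about 2 mm. A picture is of the moment at which its call begins: read the wrist's pose just before it. There is no depth.
- ctrl.finish_job(): hands the job in, once; it reports no verdict.
Trained networks look in a picture, given as the dict that the camera call returned (one of the last four; its "shot" number tells which), for a name from the list of things; names that differ only in an ending like _2 or _b are one class to them, and where a whole thing is asked for, a point or a joint stands for the part that bears it (a point fixed in the world has none). Each returns a list of dicts, best first, with "p" (0 to 1); they miss things now and then, are a little off and sometimes report something else, mostly with a low value. They report only what shows in the picture. A call takes as long as a camera call.
- ctrl.trace(picture, name): "mask" (384x512 bool, what is visible of it) and "rect" ([left, top, width, height] as shares, 0 to 1, of the picture: columns of its width, rows of its height, round what is visible of it).
- ctrl.mark_of(picture, name): "position" ([column, row] as shares, 0 to 1, of the picture: columns of its width, rows of its height: a listed point, or the origin of a listed thing).
The state is a dict: "t": time; "q": joint angles; "dq": joint speeds; "effort": joint torques, N m; "tool_pos": TCP position; "tool_rot": TCP orientation; "contact_force": force on the tool from outside, world axes, zero at the start; "wrist_torque": the same for the moment, N m; "opening": finger opening in m.
Only numpy, scipy, OpenCV 4.12 (cv2) and the standard library are available. Lean on these libraries where they do the work, as an engineer would, in place of code of your own. Each camera call takes 0.05 s, during which the arm holds its last target.

## Task

Take the sealed blue sample tube from its white cradle and snap it down into both spring clips of the imaging station. Then photograph it: half-press the orange shutter key to its first click and hold it there until the white pointer has slid from the red into the green field, press on to the very bottom for a moment, and let go of the key. Never press past the first click before the tube is clipped and the pointer is in the green, and leave the bottle, beaker, dish and tape standing where they are.

Things in the scene. Friction and masses are not known exactly. Their poses are not given: they have to be found in the camera images.
- tube_mid (a point): centre (half-way along, on the axis) of the loose sealed sample tube: glass cylinder 16 mm in diameter with a blue core, 60 g, 132 mm long overall with a black ribbed cap, 19 mm in diameter and 14 mm long, at either end. Its y axis runs along the tube (the ends are alike). It starts lying level in the cradle, its axis 34 mm above the worktop.
- cradle: fixed white plastic cradle; origin under its centre on the worktop, y along the tube. Base plate 56 (x) x 100 (y) x 6 mm; two V-shaped rests, each 8 mm long, stand 36 mm either side of the middle (along y) and carry the tube, so the middle 64 mm of it hangs free.
- station: fixed imaging station; origin on the worktop, x to the camera head at its back, y to its left seen from the front, z up. White base plate x -62 to 150, y -135 to 127 mm, 10 mm thick. Grey camera head with black lens behind the clips: x 82 to 144, y 5 to 95 mm, 70 mm high. Grey key housing: x -51 to 39, y -127 to -63 mm, 46 mm high.
- clip_seat (a point): where the tube's centre lies when home in the clips (station x 0, y 50, z 42 mm), axes parallel to the station's, y along the clipped tube. The two steel clips, 10 mm long each, stand 42 mm either side of it along y and open upward; the caps stay outside them (5 mm of play either way). Between the clips nothing is higher than 12 mm above the worktop.
- clip_left (a point): the left (+y) of the two equal C-shaped clips, at the seated axis. Sprung jaws in front and behind: their flared mouth is about 25 mm wide at its top, 19 mm above the seated axis, and narrows to 12 mm at the lips 7 mm above it. Pushed straight down, the tube snaps past the lips of both clips (about 4 to 8 N in all) and meets saddles 8 mm below the seated axis.
- key_foot (a point): point on the grey key housing's top straight below the middle of the shutter key, 46 mm above the worktop. The orange round key cap, 21 mm in diameter, stands 13 mm proud of a black head (78 x 52 mm, reaching 51 mm in front of the key) and is pressed straight down. The head is set to a height that varies and is not reported: the released key's top is 20 to 28 mm above this point.
- key_half (a joint): first stage of the key's travel, m: 0 released, 0.004 at the first click; needs 1 N to start and 3 N at the click. There the key meets a wall: nothing moves further until the force exceeds 9 N. Springs back when released.
- key_full (a joint): second stage of the key's travel, m: 0 up to and at the first click, 0.004 with the key fully home against its stop; begins at 9 N and needs 12 N at the stop. Springs back.
- ready_flag (a joint): white pointer in the window on the black head in front of the key, m: 0 = at the left in the red field, 0.012 = at the right in the green field. It creeps over, taking about 1.3 s, while the key is held at or beyond its first click, and creeps back when the key is released; it counts as in the green from 0.009.
- dropper_red: bystander: white dropper bottle with a red cap, 31 mm in diameter, 94 mm high, loose; origin under its centre
- beaker: bystander: glass beaker 50 mm in diameter, 61 mm high, loose; origin under its centre
- tape: bystander: roll of white tape lying flat, 62 mm in diameter, 18 mm high, loose; origin under its centre
- dish: bystander: open glass dish, 81 mm in diameter, 15 mm high, loose; origin under its centre

How it is judged:
On the way, in this order (a step that is already met when the one before it is completed fails the run):
1. the tube is snapped home in both clips, the key untouched (x of tube_mid in the frame of clip_seat between -0.0025 and 0.0025 m and z of tube_mid in the frame of clip_seat between -0.0025 and 0.0025 m and y of tube_mid in the frame of clip_seat between -0.01 and 0.01 m and angle between the y axis of tube_mid and the y axis of clip_seat, either way round below 0.06 rad and value of joint key_half below 0.001 m), for 0.2 s.
2. the key is held at its first click until the pointer is in the green (value of joint ready_flag above 0.009 m and value of joint key_half above 0.003 m and value of joint key_full below 0.0015 m), for 0.2 s.
3. the key is pressed on to the bottom (value of joint key_full above 0.003 m and value of joint ready_flag above 0.009 m and x of tube_mid in the frame of clip_seat between -0.0025 and 0.0025 m and z of tube_mid in the frame of clip_seat between -0.0025 and 0.0025 m and y of tube_mid in the frame of clip_seat between -0.01 and 0.01 m and angle between the y axis of tube_mid and the y axis of clip_seat, either way round below 0.06 rad), for 0.1 s.
At the end, for the whole second after the job is handed in: the tube lies at rest home in both clips (within 2.5 mm of the seat across and in height, 10 mm along, 0.06 rad in direction) and the shutter key is fully released (both stages within 1 mm of up) (all of step 1 and linear speed of sample_tube below 0.02 m/s and value of joint key_full below 0.001 m); the robot touches nothing.
It fails at once if the key is pressed past its first click (second stage over 2 mm) before the pointer is in the green (value of joint key_full above 0.002 m and value of joint ready_flag below 0.008 m).
It fails at once if the key is pressed past its first click (second stage over 2 mm) while the tube is not in its clips (value of joint key_full above 0.002 m and not (x of tube_mid in the frame of clip_seat between -0.0025 and 0.0025 m and z of tube_mid in the frame of clip_seat between -0.0025 and 0.0025 m and y of tube_mid in the frame of clip_seat between -0.01 and 0.01 m and angle between the y axis of tube_mid and the y axis of clip_seat, either way round below 0.06 rad)).
It fails at once if the dropper bottle, the beaker, the dish or the tape is moved by more than 15 mm or tipped (distance of any of dropper_red, beaker, tape, dish from where it was at the start of the episode above 0.015 m or angle between any of dropper_red, beaker, tape, dish's own z axis and vertical above 0.3 rad).
It also fails if it takes over 51 s, if anything falls off the work surface, if the arm or the gripper's body presses on something with over 40 N, if the wrist force passes 120 N, or if a joint passes its speed limit or range.

## Working session

There is one attempt and no reset: what is moved stays moved. The work goes in short steps, Python scripts to look and compute and a tool call to move; the robot and the scene stay as the last step left them, time stands still between calls to the robot, and variables do not carry over. Pictures are saved under pics/ and viewed, and the job is handed in when it is done.

Besides the shell and the picture viewer there is one more tool, called after "Emit:" as a command line: name --pt "numbers of a row" for each row, then --argument value for the rest. carry_out: Moves the arm, as the interface text tells. Shift numbers are shares of 0.025 m and turn numbers shares of 0.1 rad, none past 1 either way. Its arguments: {"type":"object","properties":{"series":{"type":"array"},"grip_force":{"type":"number"}},"required":["series"]}

```bash
ls; mkdir -p pics
cat > h.py <<'E'
import numpy as np, cv2, pickle
from station import ctrl
from scipy.spatial.transform import Rotation as Ro
def cam(im, obs=None):
    K=np.array([[im['fx'],0,im['cx']],[0,im['fy'],im['cy']],[0,0,1.]])
    if 'R' in im: R=np.array(im['R']);t=np.array(im['t'])
    else:
        H=np.array(im['hand_eye']); T=np.eye(4); T[:3,:3]=Ro.from_rotvec(obs['tool_rot']).as_matrix(); T[:3,3]=obs['tool_pos']
        M=np.linalg.inv(T@H); R=M[:3,:3]; t=M[:3,3]
    return K,R,t,np.array([im['k1'],0,0,0,0.])
def ray(c,px):
    K,R,t,d=c
    u=cv2.undistortPoints(np.array([[px]],float),K,d)[0,0]
    return -R.T@t, R.T@np.array([u[0],u[1],1])
def onz(c,px,z):
    o,r=ray(c,px); return o+r*(z-o[2])/r[2]
def proj(c,X):
    K,R,t,d=c
    return cv2.projectPoints(np.array(X,float).reshape(-1,1,3),cv2.Rodrigues(R)[0],t,K,d)[0][:,0]
def pxof(m): return [m['position'][0]*512,m['position'][1]*384]
E
cat > a.py <<'E'
from h import *
for n in ['top','scene','wrist']:
    o=ctrl.get_obs(); im=ctrl.get_image(n); c=cam(im,o); cv2.imwrite(f'pics/{n}1.png',cv2.resize(im['frame'],None,fx=1.5,fy=1.5))
    pickle.dump((im,o),open(f'{n}1.pkl','wb'))
    for name,z in [('tube_mid',.034),('cradle',0),('station',0),('clip_seat',.042),('clip_left',.042),('key_foot',.046),('dropper_red',0),('beaker',0),('tape',0),('dish',0)]:
        for m in ctrl.mark_of(im,name)[:1]:
            p=pxof(m); print(n,name,round(m['p'],2),np.round(p,1),np.round(onz(c,p,z),4))
print(ctrl.get_obs()['t'], ctrl.pinch_z)
E
python3 a.py
```

```text
pics
top tube_mid 0.61 [184.1 228.7] [0.4283 0.3081 0.034 ]
top cradle 0.81 [185.8 231.9] [0.4221 0.3073 0.    ]
top station 0.93 [287.2 197.3] [ 0.5149 -0.0749  0.    ]
top clip_seat 0.85 [272.6 191.4] [ 0.5323 -0.0212  0.042 ]
top clip_left 0.9 [258.5 190.2] [0.5417 0.0291 0.042 ]
top key_foot 0.65 [313.8 198.7] [ 0.4898 -0.1661  0.046 ]
top dropper_red 0.5 [186.3 229.4] [0.4312 0.3048 0.    ]
top beaker 0.53 [140.  212.3] [0.5112 0.4726 0.    ]
top tape 0.66 [363.1 167.7] [ 0.6008 -0.3746  0.    ]
top dish 0.69 [367.3 197.9] [ 0.483  -0.3724  0.    ]
scene tube_mid 0.74 [200.7 264.1] [0.4318 0.3122 0.034 ]
scene cradle 0.84 [201.8 273.4] [0.4297 0.313  0.    ]
scene station 0.56 [300.3 207. ] [ 0.5157 -0.07    0.    ]
scene clip_left 0.66 [274.4 201.1] [0.5401 0.013  0.042 ]
scene key_foot 0.93 [327.3 192. ] [ 0.4885 -0.1502  0.046 ]
scene dropper_red 0.56 [202.9 206.9] [0.673  0.1912 0.    ]
scene beaker 0.97 [136.5 277.6] [0.5045 0.4663 0.    ]
scene dish 0.69 [200.8 272.6] [0.4336 0.314  0.    ]
1.65 0.0187
```

View pics/top1.png

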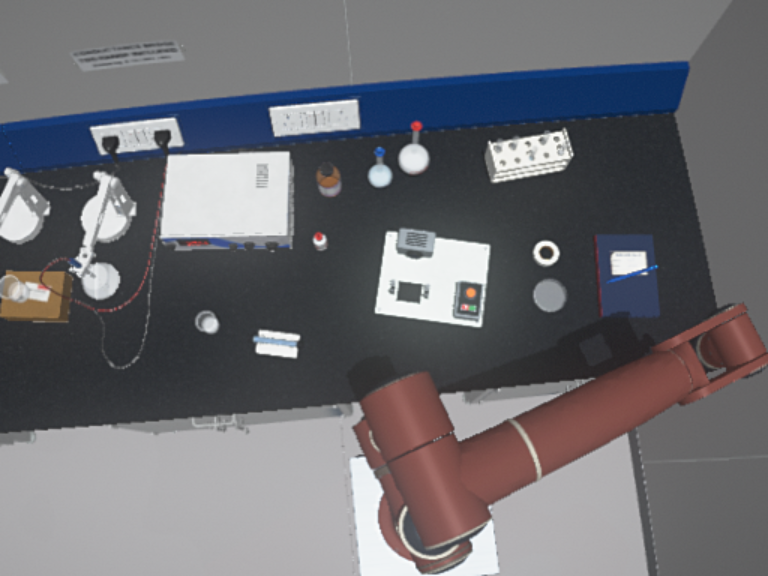

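View pics/scene1.png

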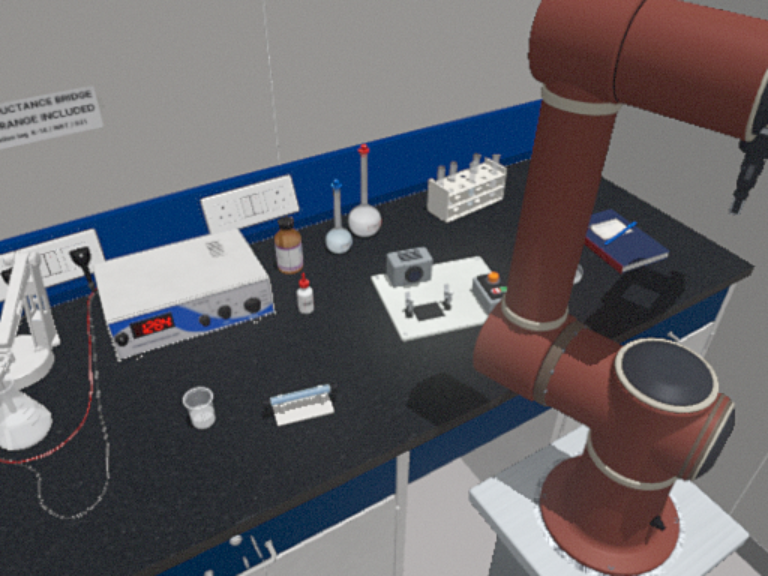

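View pics/wrist1.png

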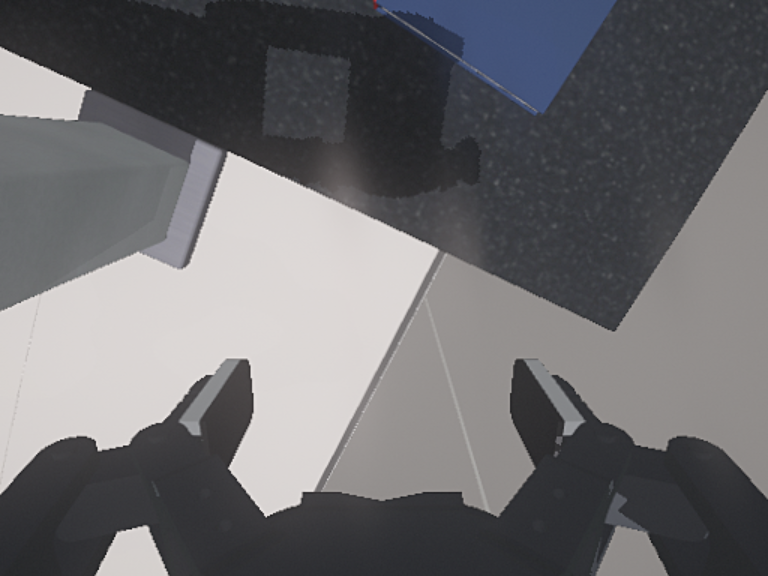

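The top view shows the cradle with the tube at 1.5x pixel (277,342), the station at (432,280) with the key at (470,294), the dropper at (319,241), the beaker at (207,322), and the tape and dish at about (548,270). The networks mislabel the dropper and dish in places. Next I'll get the yaws and the tool axes.

```bash
cat > b.py <<'E'
from h import *
im,o=pickle.load(open('top1.pkl','rb')); c=cam(im)
print(np.round(Ro.from_rotvec(o['tool_rot']).as_matrix(),3), o['tool_pos'],o['tool_rot'])
w,_=pickle.load(open('wrist1.pkl','rb')); print(np.round(w['hand_eye'],3),w['fx'],w['k1'])
for n in ['top','scene']:
    im=ctrl.get_image(n); c=cam(im)
    for nm,z in [('tube_mid',.034),('station',.01),('cradle',.003),('dropper_red',.05)]:
        for m in ctrl.trace(im,nm)[:2]:
            M=m['mask']; v,u=np.nonzero(M)
            P=np.array([onz(c,[a,b],z)[:2] for a,b in zip(u,v)])
            if nm=='station':
                r=cv2.minAreaRect(P.astype(np.float32)*1000); print(n,nm,m['p'],r)
            else:
                mu=P.mean(0); _,s,V=np.linalg.svd(P-mu,full_matrices=False); print(n,nm,round(m['p'],2),len(u),mu,np.degrees(np.arctan2(V[0][1],V[0][0])),s)
E
python3 b.py
```

```text
[[ 0.906  0.424 -0.001]
 [ 0.424 -0.906  0.002]
 [ 0.    -0.002 -1.   ]] [ 0.2647658  -0.56545764  0.23006897] [-3.06463607e+00 -6.81729897e-01  2.81129466e-04]
[[-0.001 -0.958 -0.288  0.073]
 [ 1.    -0.001 -0.    -0.001]
 [-0.    -0.288  0.958 -0.142]
 [ 0.     0.     0.     1.   ]] 295.71209283920604 -0.047566993810711757
top tube_mid 0.74 177 [0.43246481 0.31038859] 77.55324826424479 [0.54031238 0.067436  ]
top station 0.83 ((562.451904296875, -83.79318237304688), (262.9820251464844, 225.1451873779297), 75.41038513183594)
top cradle 0.64 192 [0.43808068 0.31659463] 76.6667377408864 [0.5451145 0.076973 ]
top cradle 0.59 237 [0.43151168 0.31565303] -106.19210468947607 [0.41752844 0.28272062]
top dropper_red 0.56 78 [0.66623614 0.18468473] -166.8139112747903 [0.09590786 0.07111355]
scene tube_mid 0.66 327 [0.43686114 0.31435466] 77.03645410690162 [0.67543637 0.11916929]
scene tube_mid 0.29 194 [0.67695183 0.18571372] 157.59097538779162 [0.41220063 0.11246874]
scene station 0.81 ((589.5723876953125, -98.68061828613281), (278.825439453125, 295.65435791015625), 76.39292907714844)
scene cradle 0.74 540 [0.43144304 0.31301373] 76.53206005967888 [0.70978895 0.31679469]
scene cradle 0.35 3879 [ 0.58108897 -0.08198576] 129.45072966819495 [4.7745244  4.45092889]
scene dropper_red 0.56 172 [0.65912622 0.19452267] 155.9314793017517 [0.35972088 0.0964307 ]
```

Emit:
carry_out --pt "0.45 0.89 0.05 0 0 0.45 1" --pt "0.45 0.89 0.05 0 0 0.45 1" --pt "0.45 0.89 0.05 0 0 0.45 1" --pt "0.45 0.89 0.05 0 0 0.45 1" --pt "0.45 0.89 0.05 0 0 0.45 1" --pt "0.45 0.89 0.05 0 0 0.45 1" --pt "0.45 0.89 0.05 0 0 0.45 1" --pt "0.45 0.89 0.05 0 0 0.45 1" --pt "0.45 0.89 0.05 0 0 0.45 1" --pt "0.45 0.89 0.05 0 0 0.45 1" --pt "0.45 0.89 0.05 0 0 0.45 1" --pt "0.45 0.89 0.05 0 0 0.45 1"

```text
t: 3.35
tool_pos: [0.4003, -0.2981, 0.2465]
tool_rot: [2.772, 1.478, 0.0]
contact_force: [0.5, 0.8, -0.1]
opening: 0.0854
```

Emit:
carry_out --pt "0.45 0.89 0.05 0 0 0.45 1" --pt "0.45 0.89 0.05 0 0 0.45 1" --pt "0.45 0.89 0.05 0 0 0.45 1" --pt "0.45 0.89 0.05 0 0 0.45 1" --pt "0.45 0.89 0.05 0 0 0.45 1" --pt "0.45 0.89 0.05 0 0 0.45 1" --pt "0.45 0.89 0.05 0 0 0.45 1" --pt "0.45 0.89 0.05 0 0 0.45 1" --pt "0 0 0 0 0 0 1"

```text
t: 4.25
tool_pos: [0.4908, -0.1191, 0.2566]
tool_rot: [2.461, 1.953, 0.001]
contact_force: [1.1, -0.4, -0.5]
opening: 0.0849
```

```bash
cat > w.py <<'E'
from h import *
import sys
tag=sys.argv[1]; names=sys.argv[2].split(',')
Z=dict(tube_mid=.034,cradle=0,station=0,clip_seat=.042,clip_left=.042,key_foot=.046,key_half=.07,ready_flag=.06)
o=ctrl.get_obs(); im=ctrl.get_image('wrist'); c=cam(im,o)
print(o['t'],np.round(o['tool_pos'],4),np.round(o['tool_rot'],4),np.round(o['contact_force'],2),o['opening'])
R=Ro.from_rotvec(o['tool_rot']).as_matrix(); print('yaw toolx',np.degrees(np.arctan2(R[1,0],R[0,0])),'z',np.round(R[:,2],4),'q',np.round(o['q'],3))
pickle.dump((im,o),open(tag+'.pkl','wb'))
cv2.imwrite(f'pics/{tag}.png',cv2.resize(im['frame'],None,fx=1.5,fy=1.5))
for n in names:
    for m in ctrl.mark_of(im,n)[:2]:
        p=pxof(m); print(n,round(m['p'],2),np.round(p,1),np.round(onz(c,p,Z.get(n,0)),4))
E
python3 w.py w2 station,clip_seat,clip_left,key_foot,tube_mid
```

```text
4.25 [ 0.4908 -0.1191  0.2566] [2.4608e+00 1.9528e+00 1.3000e-03] [ 1.1  -0.37 -0.48] 0.08493865632361337
yaw toolx 76.86667095851642 z [ 7.e-04  4.e-04 -1.e+00] q [-3.860e-01 -2.540e-01  1.856e+00  1.000e-03  1.539e+00 -1.570e-01]
clip_seat 0.88 [263.   71.6] [ 0.5242 -0.0183  0.042 ]
clip_left 0.67 [274.7  33.5] [0.5455 0.0176 0.042 ]
clip_left 0.59 [287.8 305.5] [ 0.49   -0.3332  0.042 ]
key_foot 0.84 [269.5 196.3] [ 0.4996 -0.1639  0.046 ]
```

View pics/w2.png

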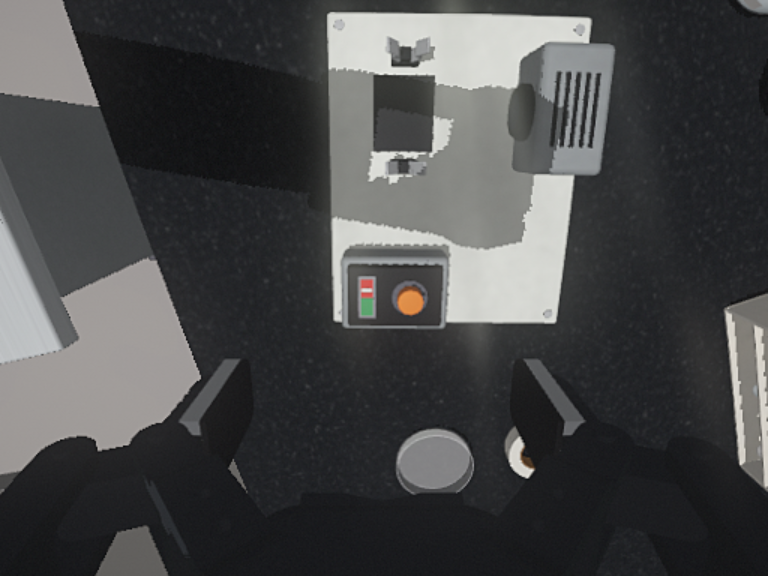

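The picture shows the plate corners at about (328,14), (591,17), (556,323) and (334,322) in 1.5x pixels. The clips are at (409,50) and (404,166), the key at (410,300), and the flag window at (366,297). I'll fit the station pose to these.

```bash
cat > fit.py <<'E'
from h import *
from scipy.optimize import least_squares
im,o=pickle.load(open('w2.pkl','rb')); c=cam(im,o)
g=cv2.cvtColor(im['frame'],cv2.COLOR_BGR2GRAY)
px=np.array([[328,14],[591,17],[556,323]],np.float32)/1.5
px=cv2.cornerSubPix(g,px.reshape(-1,1,2).copy(),(4,4),(-1,-1),(3,50,.01))[:,0]
print(px*1.5)
W=np.array([[-62,127,10],[150,127,10],[150,-135,10]])/1000.
def X(p,W):
    R=Ro.from_euler('z',p[2]).as_matrix(); return W@R.T+[p[0],p[1],0]
r=least_squares(lambda p:(proj(c,X(p,W))-px).ravel(),[.51,-.07,-.22])
print(r.x,np.degrees(r.x[2]),r.fun)
S=r.x
for nm,w in dict(seat=[0,50,42],cl=[0,92,42],cr=[0,8,42],h1=[-51,-63,46],h2=[39,-63,46],key0=[0,-95,66]).items():
    w=np.array([w])/1000.; print(nm,X(S,w),proj(c,X(S,w))*1.5)
v=cv2.resize(im['frame'][0:240,190:440],None,fx=3,fy=3,interpolation=cv2.INTER_CUBIC)
for w in [[0,92,49],[0,8,49],[-51,-63,46],[39,-63,46],[-51,-127,46],[39,-127,46],[144,95,70],[144,5,70],[82,95,70]]:
    q=proj(c,X(S,np.array([w])/1000.))[0]; q=(q-[190,0]+.5)*3-.5
    cv2.circle(v,(int(q[0]),int(q[1])),3,(0,0,255),1)
cv2.imwrite('pics/fit1.png',v[:600])
E
python3 fit.py
```

```text
[[327.13937   12.654623]
 [590.46204   17.696146]
 [554.7395   322.24405 ]]
[ 0.51857594 -0.07156383 -0.23796974] -13.634661965808478 [-1.50499645 -0.5526982   1.04171863 -0.36721275  0.62529151  1.56912874]
seat [[ 0.53036245 -0.0229729   0.042     ]] [[403.83277707 111.75328921]]
cl [[0.54026311 0.01784348 0.042     ]] [[404.99497336  51.64138513]]
cr [[ 0.52046178 -0.06378928  0.042     ]] [[402.70124979 168.53969405]]
h1 [[ 0.4541622  -0.12076616  0.046     ]] [[338.64039538 257.66755472]]
h2 [[ 0.54162587 -0.14198187  0.046     ]] [[448.75159049 258.5263328 ]]
key0 [[ 0.49618158 -0.16388659  0.066     ]] [[401.34488427 303.24803718]]
```

View pics/fit1.png

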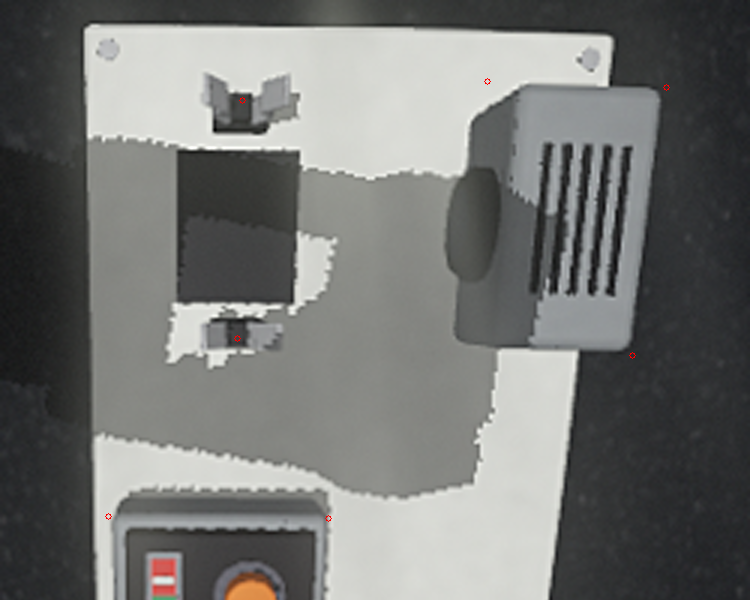

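Emit:
carry_out --pt "-0.13 0.96 -0.2 0 0 0 1" --pt "-0.13 0.96 -0.2 0 0 0 1" --pt "-0.13 0.96 -0.2 0 0 0 1" --pt "-0.13 0.96 -0.2 0 0 0 1" --pt "-0.13 0.96 -0.2 0 0 0 1" --pt "-0.13 0.96 -0.2 0 0 0 1" --pt "-0.13 0.96 -0.2 0 0 0 1" --pt "-0.13 0.96 -0.2 0 0 0 1" --pt "-0.13 0.96 -0.2 0 0 0 1" --pt "-0.13 0.96 -0.2 0 0 0 1" --pt "-0.13 0.96 -0.2 0 0 0 1" --pt "-0.13 0.96 -0.2 0 0 0 1"

```text
t: 5.75
tool_pos: [0.4509, 0.1672, 0.1961]
tool_rot: [2.466, 1.946, 0.0]
contact_force: [0.2, -0.1, 0.6]
opening: 0.0857
```

Emit:
carry_out --pt "-0.13 0.96 -0.2 0 0 0 1" --pt "-0.13 0.96 -0.2 0 0 0 1" --pt "-0.13 0.96 -0.2 0 0 0 1" --pt "-0.13 0.96 -0.2 0 0 0 1" --pt "-0.13 0.96 -0.2 0 0 0 1" --pt "-0.13 0.96 -0.2 0 0 0 1" --pt "0 0 0 0 0 0 1"

```text
t: 6.45
tool_pos: [0.4309, 0.3119, 0.1654]
tool_rot: [-2.463, -1.95, 0.002]
contact_force: [0.3, -0.8, 0.2]
opening: 0.0853
```

```bash
python3 w.py w3 tube_mid,cradle
cat >> h.py <<'E'
def axis_of(im,c,name,z):
    m=ctrl.trace(im,name)[0]; v,u=np.nonzero(m['mask'])
    P=np.array([onz(c,[a,b],z)[:2] for a,b in zip(u,v)]); 
    r=cv2.minAreaRect(P.astype(np.float32)*1000); mu=P.mean(0); V=np.linalg.svd(P-mu,full_matrices=False)[2]
    return m['p'],mu,np.degrees(np.arctan2(V[0][1],V[0][0])),r
E
python3 -c "
from h import *
im,o=pickle.load(open('w3.pkl','rb'));c=cam(im,o)
print(axis_of(im,c,'tube_mid',.034))"
```

```text
6.45 [0.4309 0.3119 0.1654] [-2.4625e+00 -1.9496e+00  2.2000e-03] [ 0.31 -0.76  0.2 ] 0.0852784859079487
yaw toolx 76.73903484622569 z [-1.5e-03 -3.0e-04 -1.0e+00] q [ 0.486 -0.12   1.893  0.     1.37   0.718]
tube_mid 0.85 [261.8 181.5] [0.437  0.3096 0.034 ]
tube_mid 0.47 [262.1 171.7] [0.4395 0.319  0.034 ]
cradle 0.94 [259.1 174.5] [0.4347 0.3086 0.    ]
cradle 0.19 [484.9 227.7] [0.6772 0.1861 0.    ]
(0.9, array([0.43753162, 0.31427802]), np.float64(-102.61203926642534), ((436.8643493652344, 309.45904541015625), (137.0262908935547, 20.410789489746094), 77.4432144165039))
```

View pics/w3.png

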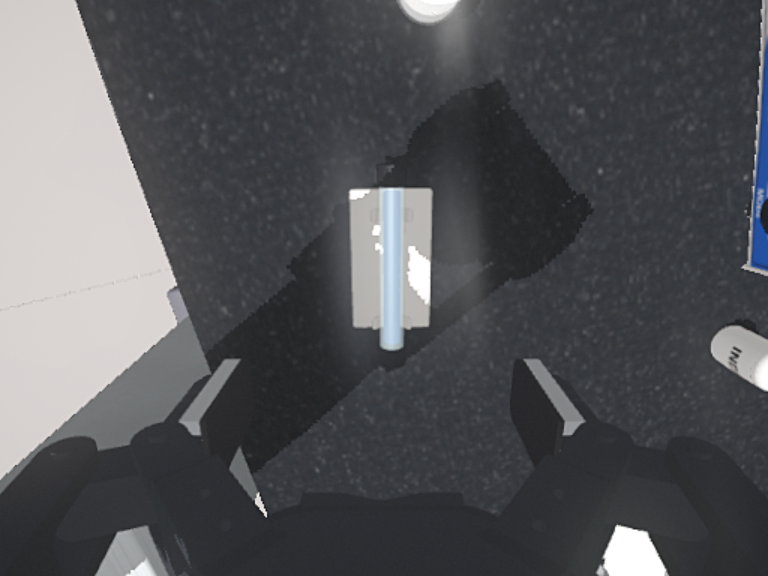

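Emit:
carry_out --pt "0.12 -0.05 -0.8 0 0 0.06 1" --pt "0.12 -0.05 -1 0 0 0.06 1" --pt "0 0 -1 0 0 0 1" --pt "0 0 -1 0 0 0 1" --pt "0 0 -1 0 0 0 1" --pt "0 0 -0.6 0 0 0 1" --pt "0 0 -0.3 0 0 0 1" --pt "0 0 -0.26 0 0 0 1" --pt "0 0 0 0 0 0 1"

```text
t: 7.55
tool_pos: [0.4377, 0.3084, 0.0174]
tool_rot: [2.453, 1.963, 0.0]
contact_force: [0.5, 0.5, 0.9]
opening: 0.0855
```

```bash
python3 w.py w4 tube_mid; python3 -c "
from h import *
im,o=pickle.load(open('w4.pkl','rb'));c=cam(im,o)
print(axis_of(im,c,'tube_mid',.034))"
```

```text
7.55 [0.4377 0.3084 0.0174] [2.4531e+00 1.9625e+00 1.0000e-04] [0.5  0.54 0.92] 0.08549450282884058
yaw toolx 77.32037218532405 z [ 1.e-04 -0.e+00 -1.e+00] q [ 0.475  0.078  1.972 -0.     1.091  0.696]
tube_mid 0.6 [252.8 252.4] [0.4375 0.3133 0.034 ]Traceback (most recent call last):
  File "<string>", line 4, in <module>
    print(axis_of(im,c,'tube_mid',.034))
          ~~~~~~~^^^^^^^^^^^^^^^^^^^^^^
  File "h.py", line 22, in axis_of
    m=ctrl.trace(im,name)[0]; v,u=np.nonzero(m['mask'])
      ~~~~~~~~~~~~~~~~~~~^^^
IndexError: list index out of range
```

View pics/w4.png

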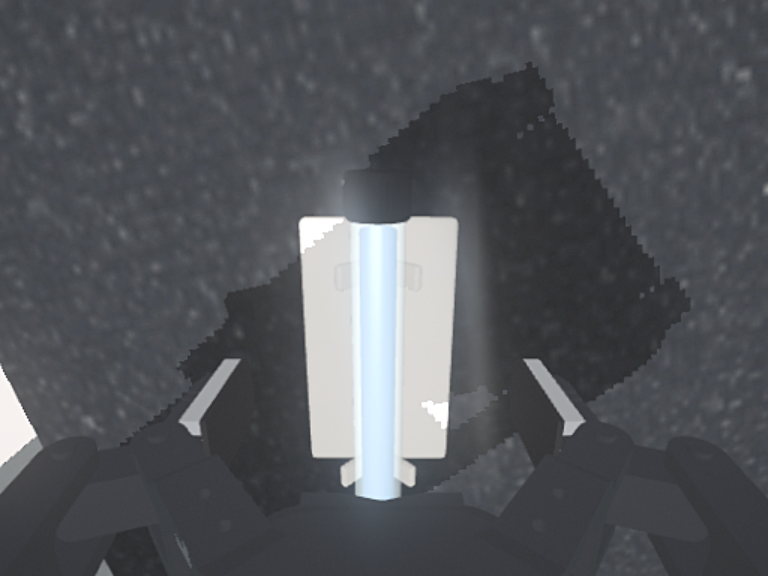

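```bash
python3 -c "
from h import *
im,o=pickle.load(open('w4.pkl','rb'));c=cam(im,o)
a=np.radians(77.3);d=np.array([np.cos(a),np.sin(a)])
for nm,p,z in [('capedge top side',(378,222),.0425),('rest up',(378,277),.034),('rest lo',(378,472),.034),('lowend',(378,498),.042)]:
    w=onz(c,np.array(p)/1.5,z); print(nm,w,(w[:2]-o['tool_pos'][:2])@d)
"
```

```text
capedge top side [0.44850355 0.36310651 0.0425    ] 0.05579759357636644
rest up [0.44454512 0.34600124 0.034     ] 0.03824055907574194
rest lo [0.42912005 0.27838039 0.034     ] -0.031117051679360908
lowend [0.42834351 0.2747378  0.042     ] -0.034841246508027966
```

Emit:
carry_out --pt "0.03 0.14 -0.07 0 0 0 0.6" --pt "0 0 0 0 0 0 0.3" --pt "0 0 0 0 0 0 0.1" --pt "0 0 0 0 0 0 0.0" --pt "0 0 0 0 0 0 0.0" --pt "0 0 0 0 0 0 0.0" --grip_force 50

```text
t: 8.3
tool_pos: [0.4373, 0.3122, 0.0157]
tool_rot: [-2.452, -1.962, 0.003]
contact_force: [-5.3, 0.4, 3.9]
opening: 0.0143
```

Emit:
carry_out --pt "0 0 0.5 0 0 0 0" --pt "0 0 1 0 0 0 0" --pt "0 0 1 0 0 0 0" --pt "0 0 1 0 0 0 0" --pt "0 0 1 0 0 0 0" --pt "0 0 0 0 0 0 0"

```text
t: 8.9
tool_pos: [0.4413, 0.3132, 0.1334]
tool_rot: [2.451, 1.961, 0.015]
contact_force: [1.3, 0.2, 0.2]
opening: 0.0141
```

```bash
python3 w.py w5 tube_mid; python3 -c "
from h import *
im,o=pickle.load(open('w5.pkl','rb'));c=cam(im,o)
try: print(axis_of(im,c,'tube_mid',o['tool_pos'][2]+.0183))
except Exception as e: print(e)"
```

```text
8.9 [0.4413 0.3132 0.1334] [2.4509 1.9613 0.0151] [1.27 0.22 0.16] 0.014097656261580268
yaw toolx 77.3392886734793 z [ 0.0091  0.004  -1.    ] q [ 4.800e-01 -7.300e-02  1.905e+00 -1.000e-03  1.299e+00  7.010e-01]
tube_mid 0.92 [251.  263.6] [0.4232 0.2456 0.034 ]
(0.75, array([0.44524706, 0.33352032]), np.float64(-102.82066963672979), ((442.3505859375, 325.28155517578125), (107.70989990234375, 20.496793746948242), 76.0484390258789))
```

View pics/w5.png

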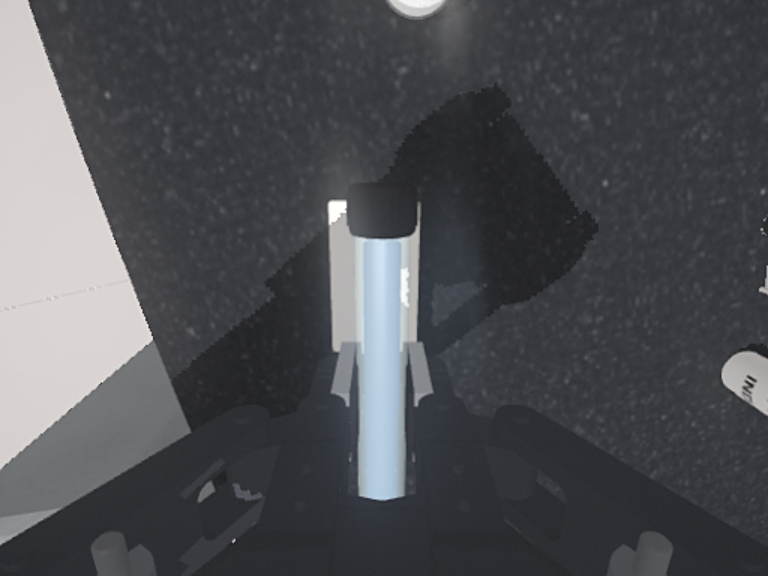

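```bash
python3 -c "
from h import *
im,o=pickle.load(open('w5.pkl','rb'));c=cam(im,o)
R=Ro.from_rotvec(o['tool_rot']).as_matrix()
for dz in (0,):
  for nm,l,h in [('cap',.052,.0085),('mid',0,.008),('low',-.039,.008)]:
    for tilt in (-.05,0,.05):
      P=o['tool_pos']+R@np.array([l*np.cos(tilt)-h*0,0,-.0185-h-l*np.sin(tilt)]); print(nm,tilt,proj(c,P)*1.5)
print(ctrl.get_obs()['tool_pos'])
im=ctrl.get_image('scene'); cv2.imwrite('pics/s5.png',cv2.resize(im['frame'][150:350,80:330],None,fx=3,fy=3))
"
```

```text
cap -0.05 [[383.4451672  235.87930465]]
cap 0 [[383.49332796 237.46341306]]
cap 0.05 [[383.54324304 239.61493131]]
mid -0.05 [[383.34930814 409.12265789]]
mid 0 [[383.34930814 409.12265789]]
mid 0.05 [[383.34930814 409.12265789]]
low -0.05 [[383.27849719 516.82757501]]
low 0 [[383.25244747 512.3165935 ]]
low 0.05 [[383.2272482  507.68306928]]
[0.43794456 0.31161604 0.12744012]
```

View pics/s5.png

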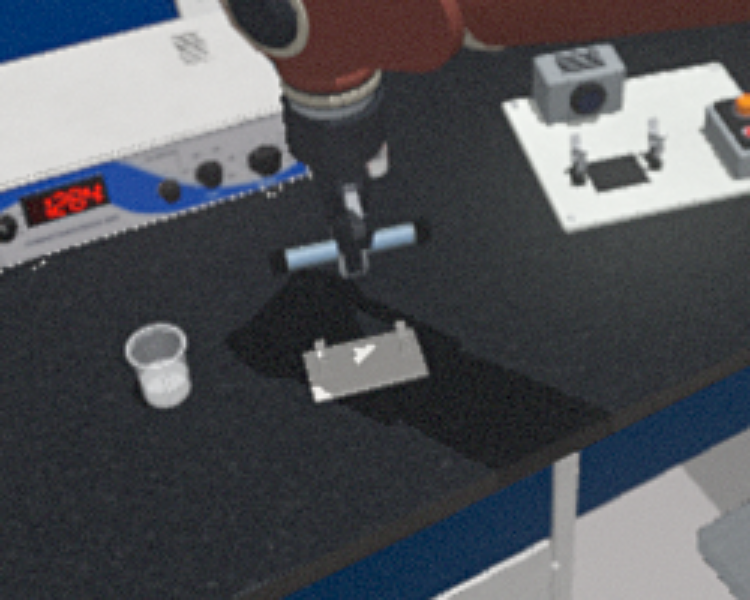

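Emit:
carry_out --pt "0.26 -0.96 0 0 0 -0.05 0" --pt "0.26 -0.96 0 0 0 -0.05 0" --pt "0.26 -0.96 0 0 0 -0.05 0" --pt "0.26 -0.96 0 0 0 0 0" --pt "0.26 -0.96 0 0 0 0 0" --pt "0.26 -0.96 0 0 0 0 0" --pt "0.26 -0.96 0 0 0 0 0" --pt "0.26 -0.96 0 0 0 0 0" --pt "0.26 -0.96 0 0 0 0 0" --pt "0.26 -0.96 0 0 0 0 0" --pt "0.26 -0.96 0 0 0 0 0" --pt "0.26 -0.96 0 0 0 0 0"

```text
t: 10.3
tool_pos: [0.5152, 0.023, 0.1261]
tool_rot: [-2.466, -1.943, 0.004]
contact_force: [-0.0, 0.6, -0.2]
opening: 0.0146
```

Emit:
carry_out --pt "0.27 -0.94 0 0 0 0 0" --pt "0.27 -0.94 0 0 0 0 0" --pt "0 0 0 0 0 0 0" --pt "0 0 0 0 0 0 0"

```text
t: 10.7
tool_pos: [0.5288, -0.0231, 0.1264]
tool_rot: [-2.467, -1.942, 0.003]
contact_force: [0.3, 0.7, 0.5]
opening: 0.0143
```

```bash
python3 w.py w6 clip_left,station,key_foot,tube_mid
```

```text
10.7 [ 0.5288 -0.0231  0.1264] [-2.4667 -1.9415  0.0028] [0.34 0.73 0.45] 0.014282480723172649
yaw toolx 76.41266386548745 z [-2.9e-03  8.0e-04 -1.0e+00] q [-0.184 -0.086  1.93   0.     1.3    0.053]
key_foot 0.89 [263.2 341.1] [ 0.5026 -0.1638  0.046 ]
tube_mid 0.93 [254.  263.3] [ 0.5121 -0.0873  0.034 ]
```

View pics/w6.png

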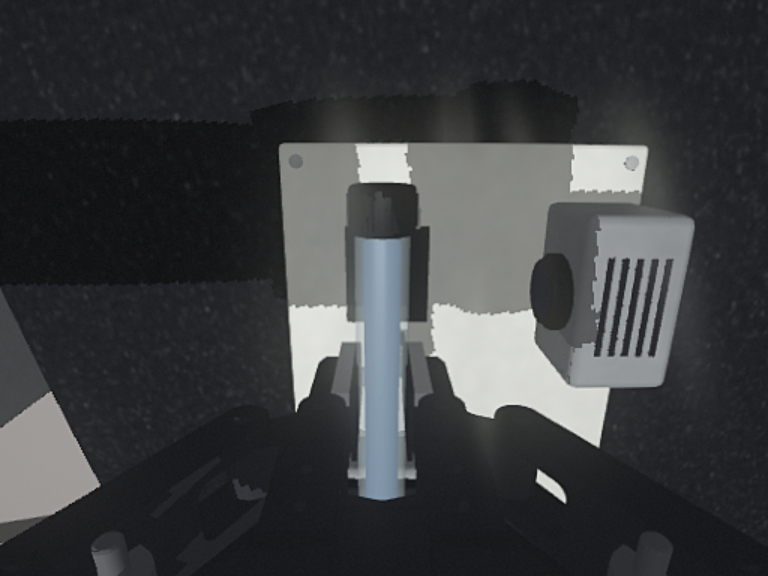

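```bash
python3 -c "
from h import *
im,o=pickle.load(open('w6.pkl','rb'));c=cam(im,o)
def W(p,z=.01): return onz(c,(np.array(p)+.5)/1.5-.5,z)
P={k:W(v) for k,v in dict(TL=(279,143),TR=(648,145),L2=(294,400),R2=(600,445),sqTL=(347,227),sqTR=(429,228),sqBR=(426,321),sqBL=(347,320)).items()}
P['clR']=W((382,467),.05)
e=P['L2']-P['TL']; print('yaw of edge',np.degrees(np.arctan2(-e[1],-e[0])))
e=P['R2']-P['TR']; print('yaw of edge',np.degrees(np.arctan2(-e[1],-e[0])))
e=P['TR']-P['TL']; print('top',np.degrees(np.arctan2(e[1],e[0])),np.linalg.norm(e))
a=np.radians(-13.6);X=np.array([np.cos(a),np.sin(a)]);Y=np.array([-X[1],X[0]])
for k,v in P.items():
  d=v[:2]-o['tool_pos'][:2]; print(k,np.round([d@X*1000,d@Y*1000],1))
"
```

```text
yaw of edge 76.09078203465674
yaw of edge 76.67270008832783
top -13.60578440194646 0.2085712865641666
TL [-58.3  78.5]
TR [150.3  78.5]
L2 [-59.2 -84.5]
R2 [ 151.2 -121. ]
sqTL [-21.2  31. ]
sqTR [26.9 30.4]
sqBR [ 26.8 -28.1]
sqBL [-22.5 -27.4]
clR [  -0.6 -105.3]
```

Emit:
carry_out --pt "0.09 0.04 -0.8 0 0 0 0" --pt "0 0 -1 0 0 0 0" --pt "0 0 -1 0 0 0 0" --pt "0 0 0 0 0 0 0" --pt "0 0 0 0 0 0 0"

```text
t: 11.45
tool_pos: [0.5317, -0.0216, 0.0581]
tool_rot: [-2.466, -1.945, 0.001]
contact_force: [-0.3, 0.0, -0.3]
opening: 0.0145
```

```bash
python3 w.py w7 clip_left,tube_mid; python3 -c "
from h import *
im=ctrl.get_image('scene'); cv2.imwrite('pics/s7.png',cv2.resize(im['frame'][140:260,220:380],None,fx=5,fy=5,interpolation=cv2.INTER_CUBIC))"
```

```text
11.45 [ 0.5317 -0.0216  0.0581] [-2.4664e+00 -1.9448e+00  8.0000e-04] [-0.29  0.03 -0.31] 0.014524651156574291
yaw toolx 76.51331941385641 z [-8.e-04  2.e-04 -1.e+00] q [-0.181  0.008  1.965  0.     1.169  0.055]
tube_mid 0.72 [253.1 262.7] [ 0.5245 -0.0456  0.034 ]
```

View pics/w7.png

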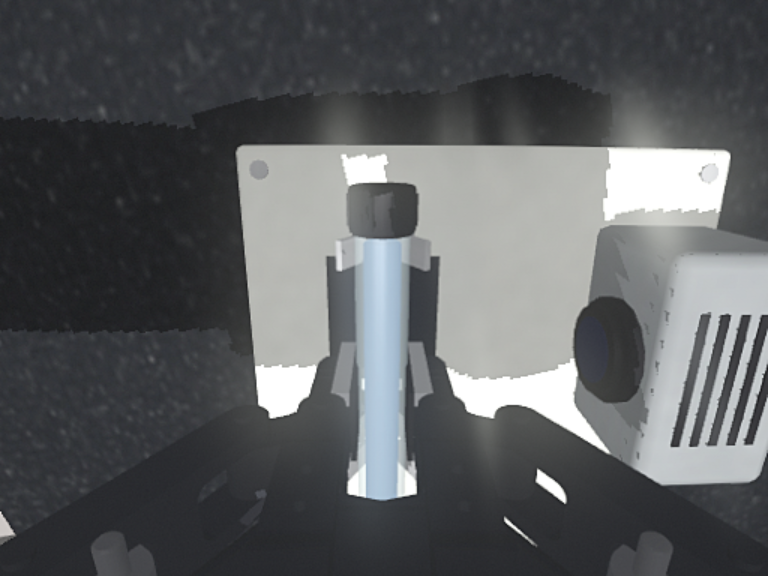

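View pics/s7.png

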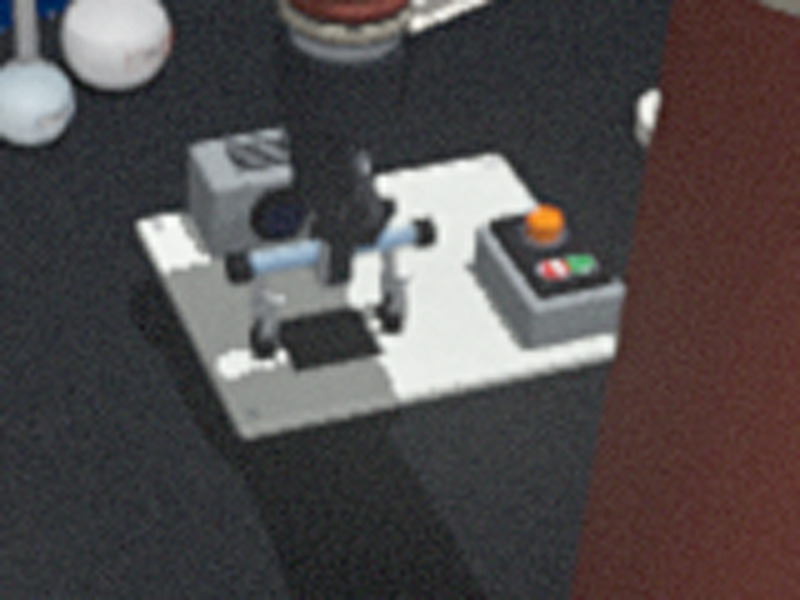

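```bash
python3 -c "
from h import *
im,o=pickle.load(open('w7.pkl','rb'));c=cam(im,o)
a=np.radians(-13.6);X=np.array([np.cos(a),np.sin(a)]);Y=np.array([-X[1],X[0]])
for k,p,z in [('jawLtop',(337,240),.061),('jawRtop',(432,239),.061),('jawLtop in',(338,270),.061),('jawR in',(432,269),.061),('cap',(382,238),.0855-.001),('sqTL',(328,257),.011),('sqTR',(439,257),.011),('TL',(237,146),.01),('TR',(730,151),.01)]:
  d=onz(c,(np.array(p)+.5)/1.5-.5,z)[:2]-o['tool_pos'][:2]; print(k,np.round([d@X*1000,d@Y*1000],1))
"
```

```text
jawLtop [-14.9  46.6]
jawRtop [15.4 47. ]
jawLtop in [-14.8  36.8]
jawR in [15.7 37.1]
cap [-0.5 51.8]
sqTL [-24.1  29.3]
sqTR [24.5 29.3]
TL [-60.5  76.1]
TR [147.3  75.9]
```

Emit:
carry_out --pt "0 0 -0.6 0 0 0 0" --pt "0 0 -0.2 0 0 0 0" --pt "0 0 -0.2 0 0 0 0" --pt "0 0 -0.15 0 0 0 0" --pt "0 0 0 0 0 0 0"

```text
t: 12.15
tool_pos: [0.5315, -0.022, 0.0283]
tool_rot: [-2.467, -1.944, 0.001]
contact_force: [1.6, 0.1, -2.9]
opening: 0.0143
```

Emit:
carry_out --pt "0 0 -0.1 0 0 0 0" --pt "0 0 -0.1 0 0 0 0" --pt "0 0 0 0 0 0 0"

```text
t: 12.45
tool_pos: [0.5317, -0.022, 0.024]
tool_rot: [-2.467, -1.944, 0.001]
contact_force: [0.2, -0.1, -0.4]
opening: 0.0143
```

Emit:
carry_out --pt "0 0 -0.05 0 0 0 0" --pt "0 0 0 0 0 0 0"

```text
t: 12.65
tool_pos: [0.5319, -0.022, 0.0237]
tool_rot: [-2.467, -1.944, 0.001]
contact_force: [-2.4, 0.4, 4.8]
opening: 0.0143
```

```bash
python3 w.py w8 tube_mid; python3 -c "
from h import *
im=ctrl.get_image('scene'); cv2.imwrite('pics/s8.png',cv2.resize(im['frame'][140:260,220:380],None,fx=5,fy=5,interpolation=cv2.INTER_CUBIC))"
```

```text
12.65 [ 0.5319 -0.022   0.0237] [-2.4670e+00 -1.9443e+00  8.0000e-04] [-2.36  0.42  4.8 ] 0.014272996163948322
yaw toolx 76.48356853146257 z [-7.e-04  1.e-04 -1.e+00] q [-0.181  0.061  1.977 -0.     1.104  0.055]
tube_mid 0.67 [253.8 263.5] [ 0.53   -0.0267  0.034 ]
```

View pics/w8.png

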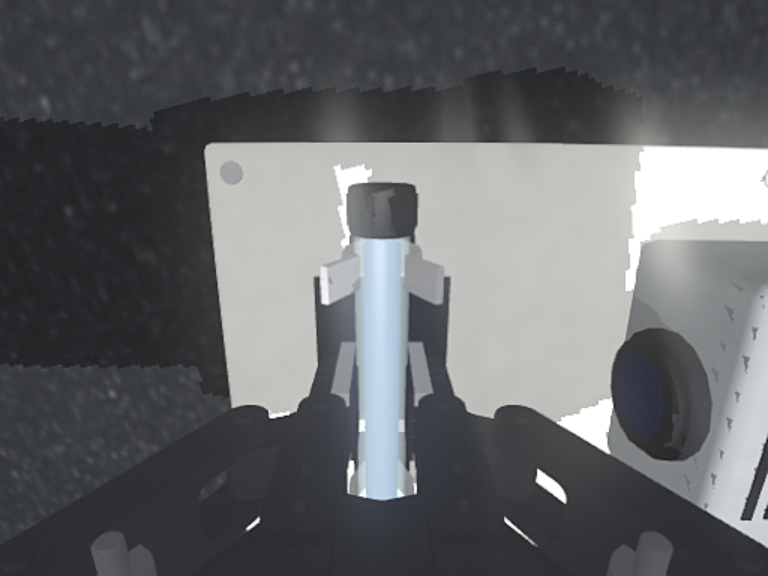

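View pics/s8.png

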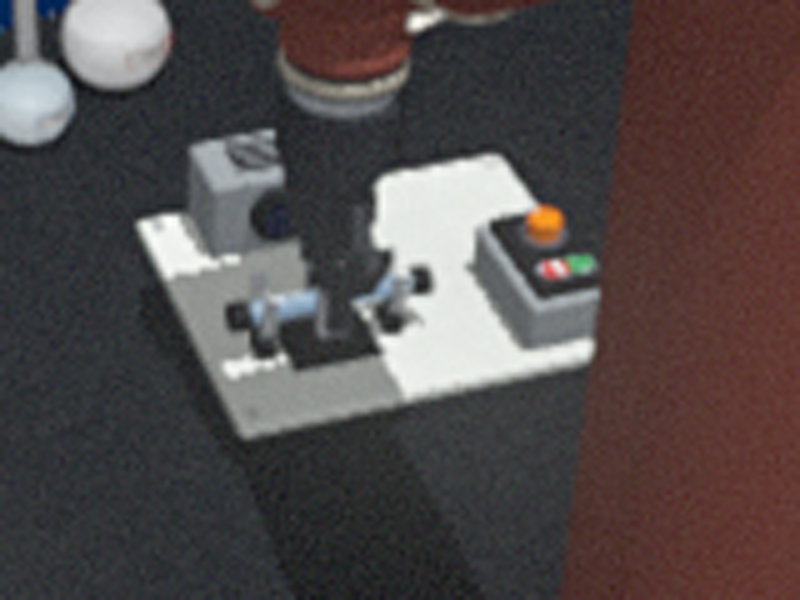

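The jaws now wrap the tube, and a +5 N step marks the saddles. I'll release and rise.

Emit:
carry_out --pt "0 0 0.04 0 0 0 0.6" --pt "0 0 0 0 0 0 0.6" --pt "0 0 0 0 0 0 0.6" --pt "0 0 0 0 0 0 0.6" --pt "0 0 0.5 0 0 0 0.6" --pt "0 0 1 0 0 0 0.6" --pt "0 0 1 0 0 0 0.6" --pt "0 0 1 0 0 0 0.6" --pt "0 0 1 0 0 0 0.6" --pt "-0.1 -0.5 0.5 0 0 0 0.6" --pt "-0.2 -1 0 0 0 0 0.3" --pt "0 0 0 0 0 0 0"

```text
t: 14.0
tool_pos: [0.5243, -0.0619, 0.1499]
tool_rot: [2.469, 1.94, -0.0]
contact_force: [0.2, 0.4, 0.2]
opening: 0.0229
```

```bash
python3 w.py w9 tube_mid,clip_seat,clip_left,key_foot,key_half; python3 -c "
from h import *
im,o=pickle.load(open('w9.pkl','rb'));c=cam(im,o)
try: print(axis_of(im,c,'tube_mid',.042))
except Exception as e: print(e)"
```

```text
14.0 [ 0.5243 -0.0619  0.1499] [ 2.4687e+00  1.9403e+00 -1.0000e-04] [0.21 0.37 0.24] 0.02287357474964595
yaw toolx 76.3324325170149 z [ 0.001  -0.0014 -1.    ] q [-2.580e-01 -1.170e-01  1.917e+00 -1.000e-03  1.340e+00 -1.900e-02]
tube_mid 0.75 [250.3 141.7] [ 0.5299 -0.0229  0.034 ]
clip_seat 0.54 [255.9 289.7] [ 0.5005 -0.1647  0.042 ]
clip_left 0.85 [253.8  92.1] [0.5426 0.0163 0.042 ]
key_foot 0.66 [255.1 288.8] [ 0.5006 -0.1608  0.046 ]
(0.69, array([ 0.53275866, -0.01769208]), np.float64(-103.46225675495474), ((531.14697265625, -22.863304138183594), (133.11209106445312, 19.78948974609375), 76.27804565429688))Traceback (most recent call last):
  File "w.py", line 11, in <module>
    for m in ctrl.mark_of(im,n)[:2]:
             ~~~~~~~~~~~~^^^^^^
ValueError: it knows: beaker, clip_left, clip_seat, cradle, dish, dropper_red, key_foot, station, tape, tube_mid
```

View pics/w9.png

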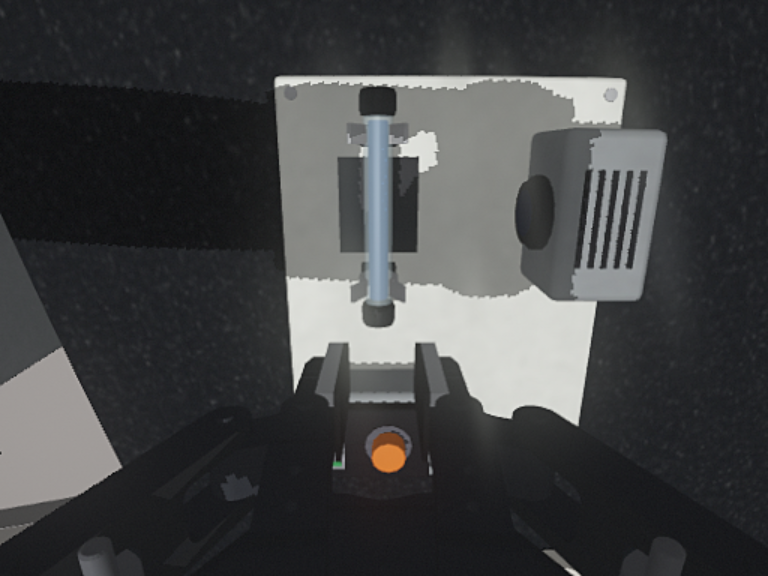

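```bash
python3 -c "
from h import *
O=[];D=[]
for t in ['w2','w9','top1','scene1']:
  im,o=pickle.load(open(t+'.pkl','rb'));c=cam(im,o)
  f=cv2.cvtColor(im['frame'],cv2.COLOR_BGR2HSV)
  m=cv2.inRange(f,(7,150,120),(20,255,255)); 
  n,l,s,ce=cv2.connectedComponentsWithStats(m); k=[i for i in range(1,n) if s[i,4]>8]
  for i in k: print(t,s[i],ce[i]*1.5,[np.round(onz(c,ce[i],z)[:2],4) for z in (.066,.070,.074)])
"
```

```text
w2 [265 192  17  18 234] [409.63461538 301.20512821] [array([ 0.503 , -0.1637]), array([ 0.503 , -0.1623]), array([ 0.503 , -0.1609])]
w9 [255 289  13   5  16] [391.78125 434.71875] [array([ 0.5089, -0.1492]), array([ 0.5095, -0.1464]), array([ 0.5101, -0.1436])]
w9 [248 291  23  24 371] [387.31536388 456.57008086] [array([ 0.5027, -0.1638]), array([ 0.5034, -0.1607]), array([ 0.5041, -0.1576])]
top1 [311 193   5   5  21] [469.78571429 292.28571429] [array([ 0.4995, -0.1629]), array([ 0.4986, -0.1623]), array([ 0.4977, -0.1617])]
scene1 [184 154  15   8  32] [284.109375 234.984375] [array([0.8589, 0.146 ]), array([0.8532, 0.1482]), array([0.8475, 0.1504])]
scene1 [325 181   8   7  37] [493.01351351 276.12162162] [array([ 0.4989, -0.161 ]), array([ 0.495 , -0.1573]), array([ 0.4911, -0.1536])]
```

Emit:
carry_out --pt "-0.17 -0.81 0 0 0 0 0" --pt "-0.17 -0.81 0 0 0 0 0" --pt "-0.17 -0.81 0 0 0 0 0" --pt "-0.17 -0.81 0 0 0 0 0" --pt "-0.17 -0.81 0 0 0 0 0" --pt "0 0 -0.8 0 0 0 0" --pt "0 0 -0.8 0 0 0 0" --pt "0 0 -0.4 0 0 0 0" --pt "0 0 0 0 0 0 0" --pt "0 0 0 0 0 0 0"

```text
t: 15.3
tool_pos: [0.5035, -0.1605, 0.0994]
tool_rot: [2.467, 1.945, 0.0]
contact_force: [0.2, -0.2, 1.5]
opening: 0.0001
```

```bash
python3 w.py w10 tube_mid,key_foot; python3 -c "
from h import *
im=ctrl.get_image('scene'); cv2.imwrite('pics/s10.png',cv2.resize(im['frame'][140:260,220:380],None,fx=5,fy=5,interpolation=cv2.INTER_CUBIC))"
```

```text
15.3 [ 0.5035 -0.1605  0.0994] [2.4668e+00 1.9452e+00 2.0000e-04] [ 0.16 -0.22  1.5 ] 0.0001143622756602032
yaw toolx 76.5149863593947 z [ 2.e-04 -1.e-04 -1.e+00] q [-0.45  -0.058  1.952  0.     1.247 -0.214]
key_foot 0.75 [255.9 214. ] [ 0.5033 -0.1639  0.046 ]
```

View pics/w10.png

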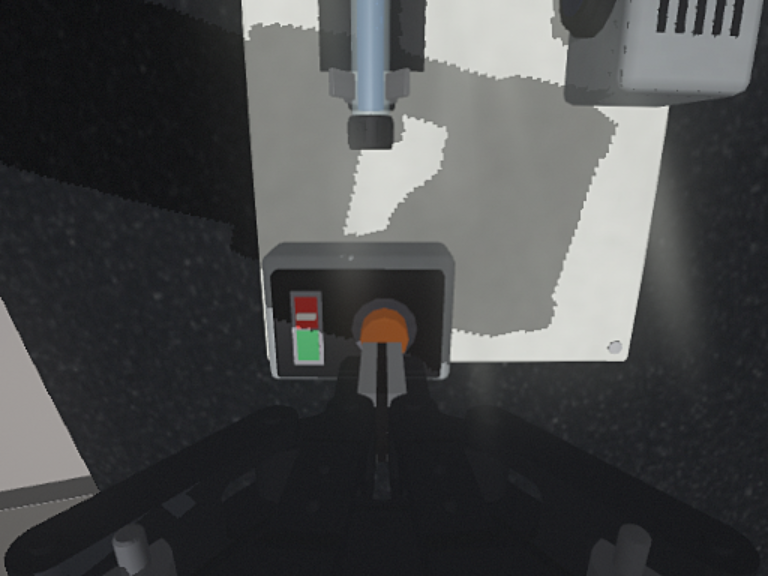

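View pics/s10.png

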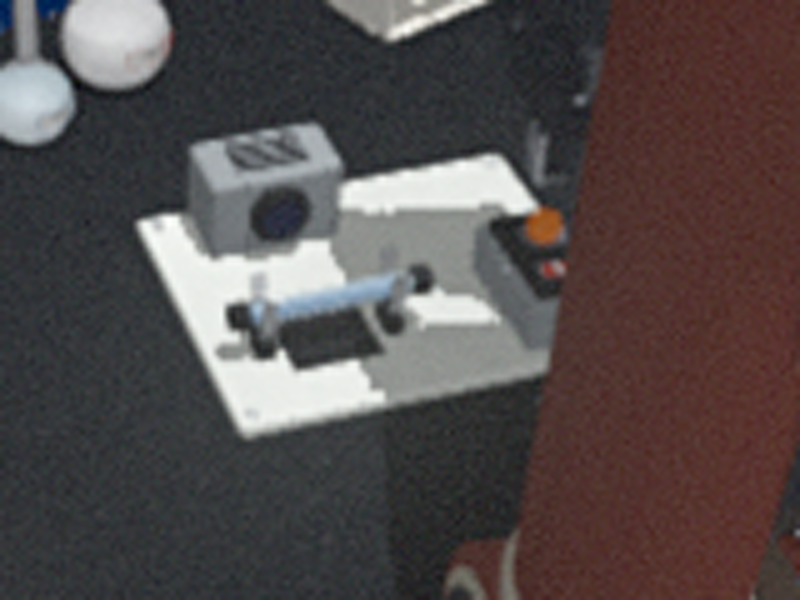

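Emit:
carry_out --pt "-0.02 -0.1 -0.6 0 0 0 0" --pt "0 0 -0.24 0 0 0 0" --pt "0 0 0 0 0 0 0" --pt "0 0 0 0 0 0 0"

```text
t: 15.9
tool_pos: [0.5023, -0.1632, 0.0774]
tool_rot: [-2.467, -1.944, 0.001]
contact_force: [0.3, 0.7, 0.7]
opening: -0.0
```

Emit:
carry_out --pt "0 0 -0.08 0 0 0 0" --pt "0 0 0 0 0 0 0"

```text
t: 16.1
tool_pos: [0.5028, -0.1633, 0.0761]
tool_rot: [2.467, 1.944, 0.0]
contact_force: [0.1, -0.8, -0.1]
opening: -0.0003
```

Emit:
carry_out --pt "0 0 -0.08 0 0 0 0" --pt "0 0 0 0 0 0 0"

```text
t: 16.3
tool_pos: [0.5027, -0.1633, 0.0739]
tool_rot: [-2.467, -1.944, 0.0]
contact_force: [-0.5, -0.3, -0.2]
opening: 0.0
```

Emit:
carry_out --pt "0 0 -0.06 0 0 0 0" --pt "0 0 0 0 0 0 0"

```text
t: 16.5
tool_pos: [0.5026, -0.1632, 0.0724]
tool_rot: [-2.467, -1.944, 0.0]
contact_force: [0.9, 0.5, 0.2]
opening: -0.0003
```

Emit:
carry_out --pt "0 0 -0.04 0 0 0 0" --pt "0 0 0 0 0 0 0"

```text
t: 16.7
tool_pos: [0.5026, -0.1633, 0.0714]
tool_rot: [-2.467, -1.944, 0.0]
contact_force: [0.4, -0.2, -0.2]
opening: 0.0001
```

Emit:
carry_out --pt "0 0 -0.04 0 0 0 0" --pt "0 0 0 0 0 0 0"

```text
t: 16.9
tool_pos: [0.5026, -0.1633, 0.0704]
tool_rot: [-2.467, -1.944, 0.0]
contact_force: [-0.8, -0.2, 0.5]
opening: 0.0002
```

Emit:
carry_out --pt "0 0 -0.04 0 0 0 0" --pt "0 0 0 0 0 0 0"

```text
t: 17.1
tool_pos: [0.5026, -0.1632, 0.0694]
tool_rot: [-2.467, -1.944, 0.0]
contact_force: [0.4, -0.2, 0.1]
opening: -0.0
```

Emit:
carry_out --pt "0 0 -0.04 0 0 0 0" --pt "0 0 0 0 0 0 0"

```text
t: 17.3
tool_pos: [0.5026, -0.1633, 0.0684]
tool_rot: [-2.467, -1.944, 0.0]
contact_force: [0.4, 1.0, 0.1]
opening: 0.0003
```

Emit:
carry_out --pt "0 0 -0.04 0 0 0 0" --pt "0 0 0 0 0 0 0"

```text
t: 17.5
tool_pos: [0.5027, -0.1633, 0.0674]
tool_rot: [-2.467, -1.944, 0.0]
contact_force: [0.1, 0.7, 0.0]
opening: -0.0001
```

```bash
python3 w.py w11 key_foot
```

```text
17.5 [ 0.5027 -0.1633  0.0674] [-2.4675 -1.9444  0.    ] [0.07 0.69 0.03] -8.753016340802268e-05
yaw toolx 76.47749073995975 z [-1.e-04  0.e+00 -1.e+00] q [-0.455 -0.015  1.97   0.     1.187 -0.219]
key_foot 0.92 [254.4 229.1] [ 0.5021 -0.1636  0.046 ]
```

View pics/w11.png

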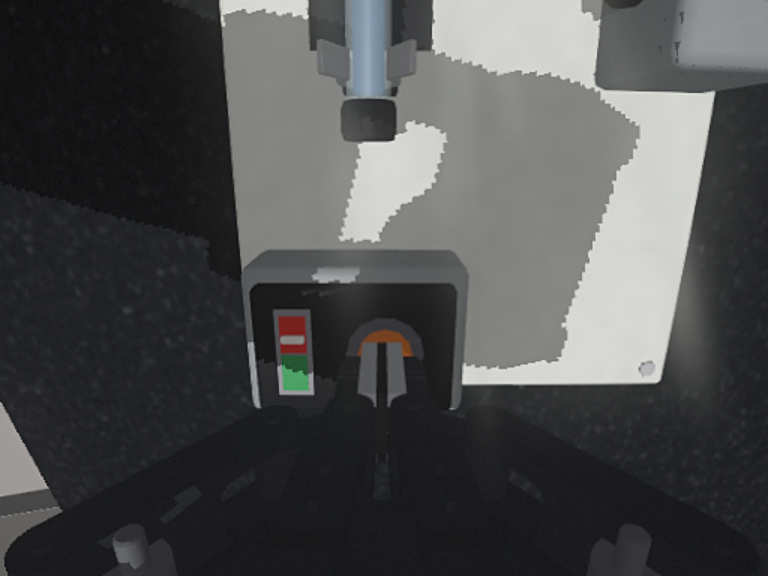

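The fingertips are right over the key at (385,345), and the pointer is at (291,340) in the red. I'll continue in 1 mm steps.

Emit:
carry_out --pt "0 0 -0.04 0 0 0 0" --pt "0 0 0 0 0 0 0"

```text
t: 17.8
tool_pos: [0.5028, -0.1633, 0.0666]
tool_rot: [2.467, 1.944, 0.0]
contact_force: [-0.6, -0.9, 0.8]
opening: -0.0001
```

Emit:
carry_out --pt "0 0 -0.04 0 0 0 0" --pt "0 0 0 0 0 0 0"

```text
t: 18.0
tool_pos: [0.5028, -0.1634, 0.0656]
tool_rot: [2.467, 1.944, 0.0]
contact_force: [-0.4, 0.2, 0.5]
opening: 0.0002
```

Emit:
carry_out --pt "0 0 -0.04 0 0 0 0" --pt "0 0 0 0 0 0 0"

```text
t: 18.2
tool_pos: [0.5028, -0.1633, 0.0646]
tool_rot: [2.467, 1.944, 0.0]
contact_force: [-0.6, 0.9, 3.0]
opening: -0.0001
```

Emit:
carry_out --pt "0 0 -0.04 0 0 0 0" --pt "0 0 0 0 0 0 0"

```text
t: 18.4
tool_pos: [0.5028, -0.1633, 0.0636]
tool_rot: [2.467, 1.944, 0.0]
contact_force: [-1.2, 0.1, 2.5]
opening: -0.0
```

Emit:
carry_out --pt "0 0 -0.02 0 0 0 0" --pt "0 0 0 0 0 0 0"

```text
t: 18.6
tool_pos: [0.5029, -0.1634, 0.0634]
tool_rot: [2.467, 1.944, 0.0]
contact_force: [-1.4, 0.1, 4.3]
opening: 0.0
```

```bash
python3 w.py w12 key_foot
```

```text
18.6 [ 0.5029 -0.1634  0.0634] [2.4673e+00 1.9443e+00 2.0000e-04] [-1.39  0.08  4.27] 4.315761166279059e-05
yaw toolx 76.47758841872948 z [ 2.e-04 -1.e-04 -1.e+00] q [-0.455 -0.008  1.971  0.     1.178 -0.219]
key_foot 0.79 [253.  232.9] [ 0.5013 -0.1641  0.046 ]
```

View pics/w12.png

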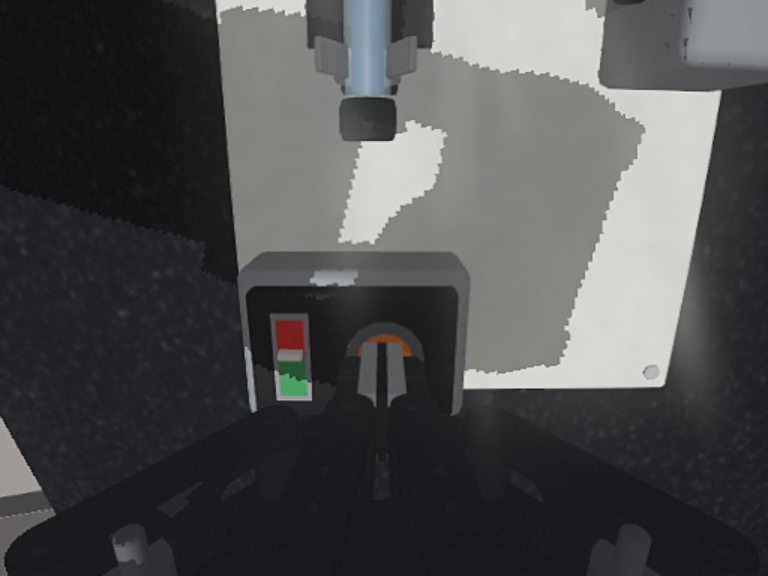

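The pointer has begun to creep, now at (290,355), so the key is at its first click at 4.3 N. I'll add a hair of margin and hold.

Emit:
carry_out --pt "0 0 -0.01 0 0 0 0" --pt "0 0 0 0 0 0 0" --pt "0 0 0 0 0 0 0" --pt "0 0 0 0 0 0 0" --pt "0 0 0 0 0 0 0" --pt "0 0 0 0 0 0 0" --pt "0 0 0 0 0 0 0" --pt "0 0 0 0 0 0 0" --pt "0 0 0 0 0 0 0" --pt "0 0 0 0 0 0 0" --pt "0 0 0 0 0 0 0" --pt "0 0 0 0 0 0 0"

```text
t: 19.9
tool_pos: [0.5029, -0.1634, 0.0633]
tool_rot: [2.467, 1.944, 0.0]
contact_force: [-2.0, 1.3, 6.0]
opening: -0.0002
```

Emit:
carry_out --pt "0 0 0 0 0 0 0" --pt "0 0 0 0 0 0 0" --pt "0 0 0 0 0 0 0" --pt "0 0 0 0 0 0 0" --pt "0 0 0 0 0 0 0"

```text
t: 20.4
tool_pos: [0.5029, -0.1634, 0.0633]
tool_rot: [2.467, 1.944, 0.0]
contact_force: [-1.6, 0.7, 5.1]
opening: -0.0001
```

```bash
python3 w.py w13 key_foot
```

```text
20.4 [ 0.5029 -0.1634  0.0633] [2.4673e+00 1.9444e+00 2.0000e-04] [-1.58  0.7   5.1 ] -0.000141693680665146
yaw toolx 76.48213419255617 z [ 2.e-04 -1.e-04 -1.e+00] q [-0.455 -0.008  1.971 -0.     1.178 -0.219]
key_foot 0.74 [256.6 232.5] [ 0.5035 -0.1643  0.046 ]
```

View pics/w13.png

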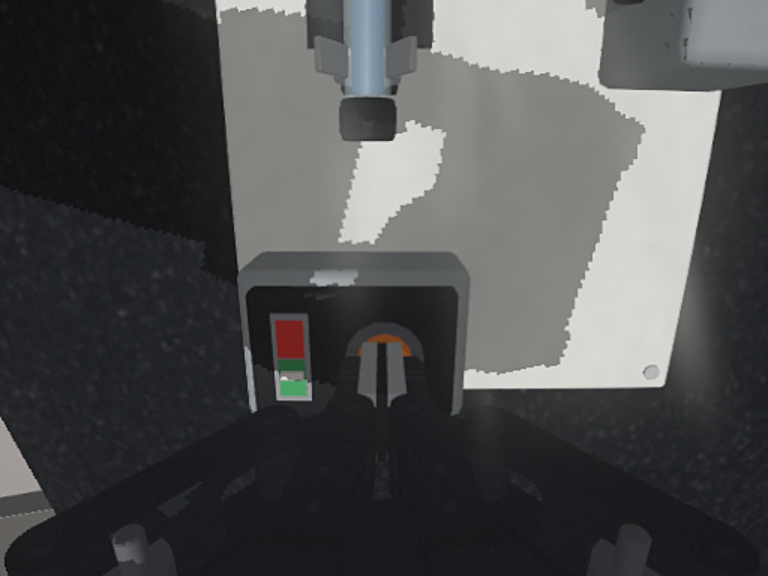

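The pointer is now at (291,377), in the green. I'll hold another 0.4 s and verify it is steady.

Emit:
carry_out --pt "0 0 0 0 0 0 0" --pt "0 0 0 0 0 0 0" --pt "0 0 0 0 0 0 0" --pt "0 0 0 0 0 0 0"

```text
t: 20.9
tool_pos: [0.5029, -0.1634, 0.0633]
tool_rot: [2.467, 1.944, 0.0]
contact_force: [-1.6, 1.4, 6.0]
opening: 0.0001
```

```bash
python3 w.py w14 key_foot; python3 -c "
from h import *
a=[cv2.resize(pickle.load(open(t+'.pkl','rb'))[0]['frame'][195:280,160:280],None,fx=2.2,fy=4,interpolation=cv2.INTER_CUBIC) for t in ('w12','w13','w14')]
cv2.imwrite('pics/cmp.png',np.hstack(a))"
```

```text
20.9 [ 0.5029 -0.1634  0.0633] [2.4672e+00 1.9444e+00 1.0000e-04] [-1.63  1.4   5.96] 6.994948719224328e-05
yaw toolx 76.48178893818545 z [ 2.e-04 -2.e-04 -1.e+00] q [-0.455 -0.008  1.971 -0.     1.178 -0.219]
key_foot 0.57 [256.5 232.6] [ 0.5034 -0.1644  0.046 ]
```

View pics/cmp.png

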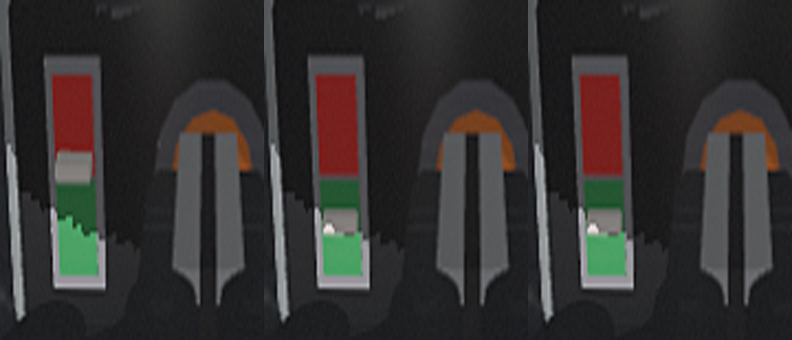

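The pointer is steady in the middle of the green. I'll press to the bottom.

Emit:
carry_out --pt "0 0 -0.1 0 0 0 0" --pt "0 0 -0.1 0 0 0 0" --pt "0 0 0 0 0 0 0" --pt "0 0 0 0 0 0 0"

```text
t: 21.4
tool_pos: [0.503, -0.1634, 0.0593]
tool_rot: [-2.467, -1.945, 0.0]
contact_force: [-4.6, 2.7, 11.7]
opening: -0.0002
```

Emit:
carry_out --pt "0 0 -0.03 0 0 0 0" --pt "0 0 0 0 0 0 0" --pt "0 0 0 0 0 0 0"

```text
t: 21.7
tool_pos: [0.5031, -0.1634, 0.0591]
tool_rot: [-2.467, -1.945, 0.0]
contact_force: [-6.3, 2.9, 15.1]
opening: 0.0002
```

Emit:
carry_out --pt "0 0 0.3 0 0 0 0" --pt "0 0 0.8 0 0 0 0" --pt "0 0 1 0 0 0 0" --pt "0 0 1 0 0 0 0" --pt "0 0 1 0 0 0 0" --pt "0 -0.4 1 0 0 0 0" --pt "0 0 0 0 0 0 0" --pt "0 0 0 0 0 0 0"

```text
t: 22.5
tool_pos: [0.5026, -0.1733, 0.1841]
tool_rot: [-2.468, -1.944, -0.0]
contact_force: [0.1, 0.2, 0.0]
opening: 0.0002
```

```bash
python3 w.py w15 tube_mid,key_foot,clip_left; python3 -c "
from h import *
im,o=pickle.load(open('w15.pkl','rb'));c=cam(im,o)
try: print(axis_of(im,c,'tube_mid',.042))
except Exception as e: print(e)
im=ctrl.get_image('top'); cv2.imwrite('pics/t15.png',cv2.resize(im['frame'],None,fx=1.5,fy=1.5))"
```

```text
22.5 [ 0.5026 -0.1733  0.1841] [-2.4679e+00 -1.9439e+00 -2.0000e-04] [0.14 0.2  0.03] 0.00021127401931545677
yaw toolx 76.45327331820285 z [ 1.e-04  1.e-04 -1.e+00] q [-0.472 -0.138  1.878  0.     1.402 -0.236]
tube_mid 0.57 [245.4   6.2] [ 0.5309 -0.0208  0.034 ]
key_foot 0.65 [250.3 169.9] [ 0.5005 -0.1634  0.046 ]
clip_left 0.7 [252.9 170.4] [ 0.5026 -0.1654  0.042 ]
(0.91, array([ 0.52410014, -0.05220922]), np.float64(-103.73592230133013), ((524.06005859375, -52.36980056762695), (69.9280776977539, 19.126462936401367), 76.3493881225586))
```

View pics/w15.png

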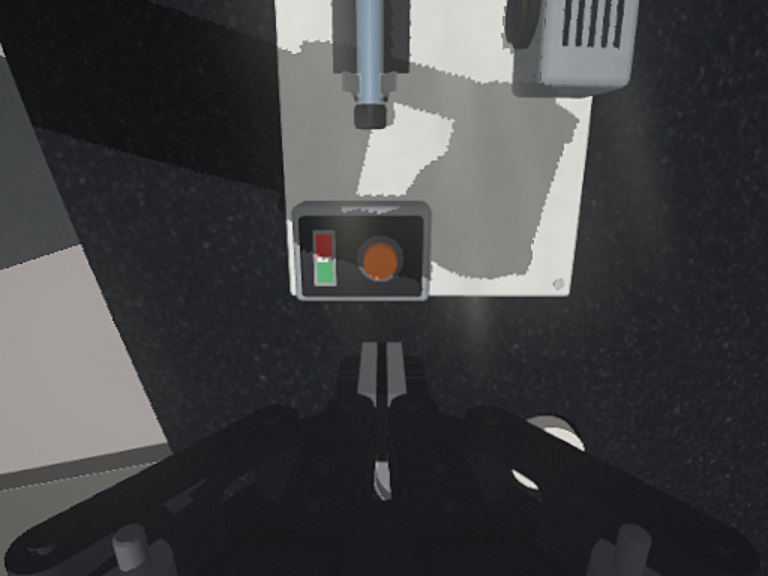

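View pics/t15.png

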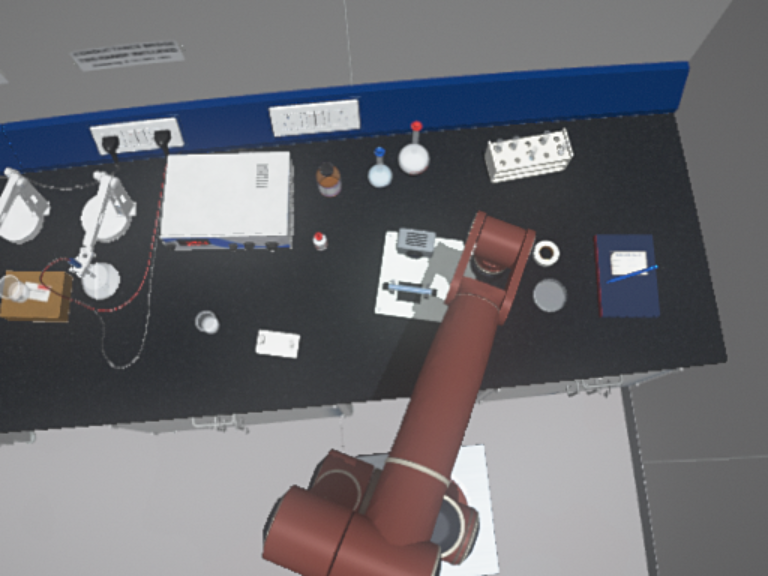

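The key is back up and the pointer is creeping back. The tube is in both clips, the bystanders stand at the same pixels as at the start, and the gripper is clear of everything. I'll hand in.

```bash
python3 -c "
from station import ctrl
print(ctrl.finish_job(), ctrl.get_obs()['t'])"
```

```text
the job is handed in; nothing more can be done
the job is handed in; nothing more can be done
```

The tube is snapped into both clips, the photograph sequence ran in the required order, and the job was handed in at about 22.6 s of the 51 s allowed. `finish_job` gives no verdict, so the result rests on my own checks.

- **Tube:** I felt a +5 N step as it met the saddles. After release it measured at (0.531, −0.023), within about 1 mm of the clip seat I had worked out. Its direction was within about 0.3° of the station's. The wrist picture taken right after release, before the key press, showed both clips around it. The last top view still showed it lying across the clips.
- **First click:** I held the key at 4–6 N for about 2.3 s. The pointer slid from red to the middle of the green and was steady in two pictures 0.5 s apart.
- **Full press:** The key went down another 4.0–4.2 mm, to its stop, at 12–15 N for about 0.4 s before I let go.
- **End state:** The last pictures show the key up and the pointer creeping back. The dropper, beaker, dish and tape are at the same pixels as at the start. The gripper is clear, with the wrist force near zero.

Some network reports were wrong:
- **Dropper and dish:** in the first pictures both were reported at the cradle.
- **Clip marks:** a few landed on the key. I checked these against the pictures and did not use them.
- **Last tube outline:** it covered only the part of the tube in view, so its centre was not usable.

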